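# Feel the wahs for worn gears

### The arm

A 6-joint arm with a two-finger parallel gripper is mounted at the origin on the work surface. World frame = base frame: x ahead of the robot, y to its left, z up, the work surface at z = 0. Lengths are in m, angles in degrees, forces in N, time in s.
With the tool pointing down it reaches from about 0.375 to 0.9 m from the base axis. Payload 3.1 kg.
Tool frame: the origin (TCP) lies on the centre line of the jaws, within the pads' length; the fingertips stand 17 mm ahead of it and the grasp point (between the pads) lies 2 mm behind it; z points along the fingers, y is the line along which they close (so a half turn about z gives the same grasp; the last joint's range is limited). The gripper opens to 87 mm and grips with 3 to 60 N. Pads are 19 mm wide; open, the fingers measure 117 mm over their backs; the gripper's body (75 mm by 190 mm) begins 51 mm behind the grasp point.
Start: joints at [61.278, 30.224, 82.088, -0, 67.689, -10.227], TCP at [0.198, 0.593, 0.24] pointing down, gripper open.
Joint ranges: [-176.69, 176.69], [-43.24, 126.21], [12.49, 139.97], [-82, 262], [0, 151.66], [-163.58, 163.58]. Speed limits (degrees/s): [159.86, 159.86, 180, 180, 180, 180].

### API

Orientations are given as a 3x3 rotation matrix whose columns are the frame's x, y, z axes.
In Python, from rig import bot, imaging, finder gives the robot as it stands. The module is installed in compiled form; this text tells all that it offers.
- The arm moves only by the tool play_rows, never from a script. Its argument "motion" is a list that holds one entry, the list of rows, each a list of 6 numbers: the shift along the tool's x, y, z in fractions of the full range, 1 being 0.75 m, then the turn, a rotation vector about the tool's x, y, z in normalised numbers (1 is pi/2 rad). In form: [[[dx, dy, dz, wx, wy, wz], ...]]. A call has 1 to 8 rows; each row is the pose to reach, as a shift and turn from the pose commanded when the call began, along the tool's axes at that moment; what a row does not reach only later rows make up. A row lasts 1/12 s, in which the tool goes at most 41.7 mm and 7.16 degrees, less where a joint would pass 70% of its speed; a pose out of reach is approached as far as the arm can. No shift or turn number may pass 1 either way. A call with a gripper value outside its range is refused whole. "fingers" is the finger opening in m, from 0 to 0.087, set as the call begins (left out, the last holds). The fingers move at their own pace and stop on an object; the grip force is fixed at half the most. Time passes only in rows, so rows that repeat a pose let the fingers close. It gives the time, the measured TCP pose, the force, the opening and the grip force at its end, in the units of the state.
- bot.read_state(): the state, without advancing time (a new reading comes with each control period).
- imaging.capture(name): name is "scene" or "top" or "wrist"; returns a dict with "frame" (480x640x3 uint8, red, green, blue), "camera_matrix" (3x3 intrinsics, pixels), "R" (3x3) and "t" (3): a world point X has camera coordinates R X + t. Camera axes: x right, y down, z forward; pixel columns grow to the right and rows downward; lengths in m; the calibration is good to about 2 mm. A picture is of the moment at which its call begins. There is no depth.
- bot.hand_in(): hands the job in; it is judged then, once.
Trained networks look in the newest picture that a camera, given by its name, has taken for a name from the list of things; names that differ only in an ending like _2 or _b are one class to them, and where a whole thing is asked for, a point or a joint stands for the part that bears it (a point fixed in the world has none). Each returns a list of dicts, best first, with "confidence" (0 to 1); they miss things now and then, are a little off and sometimes report something else, mostly with a low value. They report only what shows in the picture. A call takes as long as a camera call.
- finder.recognise(camera, name): "at" ([x, y, z] in m, in world coordinates, good to about 4 mm: the middle of the surface that is visible of it).
- finder.outline_of(camera, name): "pixels" (480x640 bool, what is visible of it).
The state is a dict: "time_s": time; "joint_positions": joint angles; "qvel": joint speeds; "tau": joint torques, N m; "position": TCP position; "tcp_rot": TCP orientation; "force": force on the tool from outside, world axes, zero at the start; "moment": the same for the moment, N m; "opening": opening from 0.0 (shut) to 1.0 (fully open); "grasp_force": force on a finger pad.
Only numpy, scipy, OpenCV 4.12 (cv2) and the standard library are available. Lean on these libraries where they do the work, as an engineer would, in place of code of your own. Each camera call takes 0.05 s, during which the arm holds its last target. There are 200 camera calls.

### The job

One or two of the three grey wah pedals in the pedalboard's near row have a worn gear: the treadle knocks loosely back and forth under a light touch before the gear takes up. Find them by gently rocking the treadles at toe and heel, and set each loose wah down gently, upright, in the red repair tray, carrying it by its housing. Sound wahs stay where they stand with their treadles still parked at the angle they were left, so press no harder than needed to feel; leave everything else alone.

Things in the scene. Friction and masses are not known exactly. Their poses are not given: they have to be found in the camera images.
- place_left (a point): the left (seen from the robot) wah place: point on the rail tops under the middle of the wah there; x runs heel to toe, y across it, z up. Each wah stands within 3 mm and 0.04 rad of its place, 125 mm from the next. The housing to grip is 130 long and 60 wide, its sides 2 to 28 mm above the rails.
- place_middle (a point): the middle (seen from the robot) wah place: point on the rail tops under the middle of the wah there; x runs heel to toe, y across it, z up. Treadle: 128 x 50 mm, pivoting across the middle of the wah; its rubber top is 54 mm above the rails over the pivot, tilted up to 0.14 rad either way.
- place_right (a point): the right (seen from the robot) wah place: point on the rail tops under the middle of the wah there; x runs heel to toe, y across it, z up. Felt 52 mm from the pivot, a sound treadle has under 0.5 mm of free motion and stays parked until pressed with about 14 N; a loose one swings under 1 N through some 9 mm before the gear takes up, and may start anywhere in that.
- pedalboard: flat black and silver pedalboard, 330 x 386 mm, fixed; origin under its centre, x away from the robot. Rail tops 22 mm above the bench. Three identical grey wahs (about 0.55 kg each) stand in its near row, toes away from the robot; one or two of them are loose.
- repair_tray: red open tray, fixed, left or right of the pedalboard: 330 (x) x 146 (y) x 45 mm high, walls and floor 5 mm; origin under its centre. Takes two wahs end to end, lengthwise along x.
- stomp_yellow: yellow effect box, back row of the pedalboard, 105 x 62 x 55 mm; origin under its centre; leave alone
- stomp_blue: blue effect box, back row of the pedalboard, 105 x 62 x 55 mm; origin under its centre; leave alone
- stomp_green: green effect box, back row of the pedalboard, 105 x 62 x 55 mm; origin under its centre; leave alone
- screwdriver: red-handled screwdriver lying on the bench; leave alone
- slide: green glass bottleneck slide, standing, 22 mm across, 60 mm tall; leave alone
- battery: small upright 9-volt block battery, 26 x 17 x 47 mm; leave alone

How it is judged (in metres and radians):
At the end, for the whole second after the job is handed in: Each loose wah (wah_p, wah_q) stands still, upright and wholly in the tray, on its floor; each sound wah (wah_r, wah_s) stays put, its treadle ends within 6 mm of their start. Which stands where is drawn anew each time, and one of the four is the boxed spare, which stays in its carton (((x of wah_p in the frame of repair_tray between -0.105 and 0.105 m and y of wah_p in the frame of repair_tray between -0.05 and 0.05 m and z of wah_p in the frame of repair_tray below 0.012 m and angle between wah_p's own z axis and vertical below 0.1 rad and linear speed of wah_p below 0.02 m/s) or (world x of wah_p above 0.75 m and distance of wah_p from where it was at the start of the episode below 0.02 m)) and ((x of wah_q in the frame of repair_tray between -0.105 and 0.105 m and y of wah_q in the frame of repair_tray between -0.05 and 0.05 m and z of wah_q in the frame of repair_tray below 0.012 m and angle between wah_q's own z axis and vertical below 0.1 rad and linear speed of wah_q below 0.02 m/s) or (world x of wah_q above 0.75 m and distance of wah_q from where it was at the start of the episode below 0.02 m)) and distance of each of wah_r_toe, wah_r_heel, wah_s_toe, wah_s_heel from where it was at the start of the episode below 0.006 m); the robot touches nothing.
It fails at once if a treadle is pressed with more than 40 N (contact force between the fingers and wah_p_treadle above 40 N or contact force between the fingers and wah_q_treadle above 40 N or contact force between the fingers and wah_r_treadle above 40 N or contact force between the fingers and wah_s_treadle above 40 N).
It fails at once if a wah is let go in mid-air over the tray, 20 mm or more above its floor ((x of wah_p in the frame of repair_tray between -0.165 and 0.165 m and y of wah_p in the frame of repair_tray between -0.073 and 0.073 m and z of wah_p in the frame of repair_tray above 0.025 m and contact force between the fingers and wah_p below 0.05 N) or (x of wah_q in the frame of repair_tray between -0.165 and 0.165 m and y of wah_q in the frame of repair_tray between -0.073 and 0.073 m and z of wah_q in the frame of repair_tray above 0.025 m and contact force between the fingers and wah_q below 0.05 N) or (x of wah_r in the frame of repair_tray between -0.165 and 0.165 m and y of wah_r in the frame of repair_tray between -0.073 and 0.073 m and z of wah_r in the frame of repair_tray above 0.025 m and contact force between the fingers and wah_r below 0.05 N) or (x of wah_s in the frame of repair_tray between -0.165 and 0.165 m and y of wah_s in the frame of repair_tray between -0.073 and 0.073 m and z of wah_s in the frame of repair_tray above 0.025 m and contact force between the fingers and wah_s below 0.05 N)).
It fails at once if an effect box on the board or a small thing near it is shifted by more than 20 mm (distance of any of stomp_yellow, stomp_blue, stomp_green, screwdriver, slide, battery from where it was at the start of the episode above 0.02 m).
It also fails if it takes over 72 s, if anything falls off the work surface, if the arm or the gripper's body presses on something with over 40 N, if the wrist force passes 120 N, or if a joint passes its speed limit or range.

## Working session

There is one attempt and no reset: what is moved stays moved. The work goes in short steps, Python scripts to look and compute and a tool call to move; the robot and the scene stay as the last step left them, time stands still between calls to the robot, and variables do not carry over. Pictures are saved under pics/ and viewed, at most 10 in all, crops included, and the job is handed in when it is done.

Besides the shell and the picture viewer there is one more tool, called after "Request:" as name([rows], argument=value, ...), one row to a line, values as JSON. play_rows: Moves the arm, as the interface text tells. Its arguments: {"type":"object","properties":{"motion":{"type":"array"},"fingers":{"type":"number"}},"required":["motion"]}

```bash
mkdir -p pics
cat > h.py <<'E'
from rig import bot, imaging, finder
import numpy as np, cv2
np.set_printoptions(precision=4,suppress=True)
def snap(c,fn=None):
    d=imaging.capture(c)
    if fn: cv2.imwrite('pics/'+fn,d['frame'][:,:,::-1])
    return d
def proj(d,X):
    p=d['R']@np.array(X)+d['t']; q=d['camera_matrix']@p; return q[:2]/q[2]
def onplane(d,uv,z):
    r=d['R'].T@np.linalg.solve(d['camera_matrix'],[uv[0],uv[1],1]); c=-d['R'].T@d['t']
    return c+r*(z-c[2])/r[2]
E
python3 - <<'E'
from h import *
s=bot.read_state(); print(s)
ims=[]
for c in ['scene','top']:
    d=snap(c,c+'1.png'); print(c,-d['R'].T@d['t'])
    for n in ['place_left','place_middle','place_right','pedalboard','repair_tray','stomp_yellow','stomp_blue','stomp_green','screwdriver','slide','battery']:
        r=finder.recognise(c,n); print(n,[(x['at'],round(x['confidence'],2)) for x in r[:3]])
E
```

```text
{'time_s': 0.0, 'joint_positions': array([ 61.2788,  30.2782,  82.1551,  -0.0002,  67.6873, -10.2259]), 'qvel': array([-0.0474,  0.0396, -0.014 ,  0.075 , -0.0021,  0.0818]), 'tau': array([ -0.0011, -44.0042, -17.6589,   0.0633,   0.0582,  -0.0002]), 'position': array([0.1979, 0.5921, 0.2386]), 'tcp_rot': array([[-0.9483,  0.3172, -0.001 ],
       [ 0.3172,  0.9483, -0.0018],
       [ 0.0004, -0.0021, -1.    ]]), 'force': array([-0.4804,  0.0209,  0.4359]), 'moment': array([-0.0101,  0.0332, -0.0572]), 'grasp_force': 0.0, 'opening': 0.9964303722822458}
scene [ 0.8607 -0.5764  0.6168]
place_left [([0.6485, -0.166, 0.0216], 0.76)]
place_middle [([0.6501, -0.1604, 0.0247], 0.94)]
place_right [([0.6483, -0.1671, 0.022], 0.94)]
pedalboard [([0.652, -0.1605, 0.0259], 0.91)]
repair_tray [([0.5329, -0.3369, 0.0067], 0.79), ([0.654, -0.1638, 0.0219], 0.2), ([0.7232, -0.0225, 0.0627], 0.19)]
stomp_yellow [([0.7231, -0.0232, 0.0637], 0.96)]
stomp_blue []
stomp_green [([0.7212, -0.1421, 0.0637], 0.76), ([0.6501, -0.1646, 0.0206], 0.27)]
screwdriver [([0.3274, 0.1772, 0.0175], 0.82), ([0.6486, -0.1668, 0.0236], 0.61)]
slide [([0.3665, -0.148, 0.0382], 0.77), ([0.7228, -0.1438, 0.0632], 0.43)]
battery [([0.3613, -0.2285, 0.0333], 0.92)]
top [ 0.4704 -0.0143  0.9002]
place_left [([0.6243, -0.0106, 0.0221], 0.62)]
place_middle []
place_right [([0.6257, -0.0121, 0.0205], 0.7), ([0.5356, -0.3488, 0.0018], 0.28)]
pedalboard [([0.6272, -0.0114, 0.0211], 0.67)]
repair_tray [([0.5364, -0.3491, 0.0019], 0.97)]
stomp_yellow [([0.7104, -0.0055, 0.0687], 0.88)]
stomp_blue []
stomp_green [([0.7157, -0.1173, 0.0684], 0.8)]
screwdriver []
slide [([0.3642, -0.1485, 0.046], 0.52)]
battery [([0.3514, -0.2216, 0.0423], 0.78), ([0.3632, -0.1461, 0.0421], 0.6)]
```

View pics/top1.png

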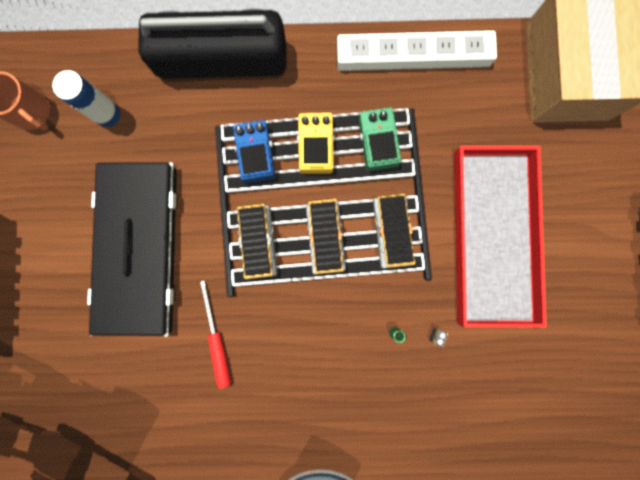

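View pics/scene1.png

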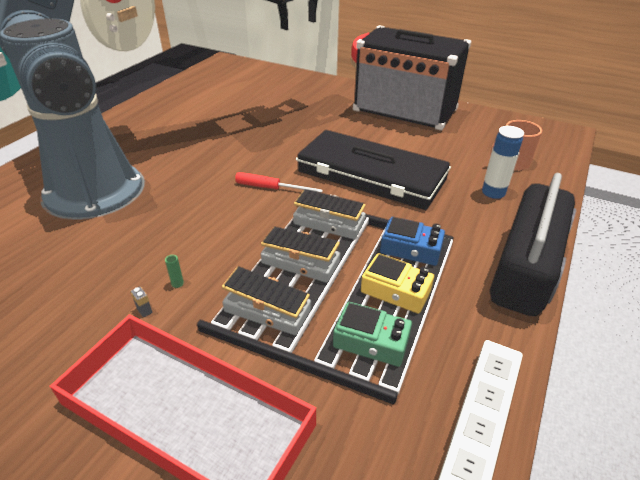

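The top view shows the wahs at about (255,241), (325,235) and (396,230), toes up, with the board yawed a few degrees. The tray is on the right at about (502,236). The scene view agrees.

```bash
cat > geo.py <<'E'
from h import *
def delta(P,yaw,s=None):
    """tool-frame shift+rotvec deg to reach TCP P with tool down and tool y axis at world angle yaw (deg)"""
    s=s or bot.read_state(); R=s['tcp_rot']
    y=np.array([np.cos(np.radians(yaw)),np.sin(np.radians(yaw)),0]); z=np.array([0,0,-1.]); Rt=np.stack([np.cross(y,z),y,z],1)
    rv=cv2.Rodrigues(R.T@Rt)[0].ravel()
    return R.T@(np.array(P)-s['position']), np.degrees(rv)
E
python3 - <<'E'
from geo import *
d=snap('top')
for p in [(255,241),(325,235),(396,230)]: print(onplane(d,p,0.076))
c=[onplane(d,p,0.045) for p in [(458,149),(540,147),(545,326),(463,326)]]
c=np.array(c); print(c, c.mean(0), np.degrees(np.arctan2(*(c[0]+c[1]-c[2]-c[3])[[1,0]])))
print(delta([0.5,-0.01,0.3],93.5))
w=snap('wrist'); R=bot.read_state(); print(R['tcp_rot'].T@(-w['R'].T@w['t']-R['position']), w['R']@R['tcp_rot'])
E
```

```text
[0.5326 0.1051 0.076 ]
[ 0.5408 -0.0188  0.076 ]
[ 0.5472 -0.1441  0.076 ]
[[ 0.6982 -0.2681  0.045 ]
 [ 0.6986 -0.4188  0.045 ]
 [ 0.3721 -0.4097  0.045 ]
 [ 0.3745 -0.2636  0.045 ]] [ 0.5359 -0.3401  0.045 ] -1.192744372522443
(array([-0.4774, -0.4758, -0.0605]), array([ -0.0009,  -0.0005, -21.9964]))
[ 0.0718  0.0014 -0.1442] [[ 0.0004  1.     -0.0001]
 [-0.9645  0.0004 -0.264 ]
 [-0.264   0.0002  0.9645]]
```

Careful with the scale: shifts go in shares of 0.75 m and turns go in shares of pi/2 rad. That gives: -0.477 m is -0.636, -0.476 m is -0.6347, -22 degrees is -0.2444.

Request:
play_rows([
  [[-0.636,-0.6347,-0.08,0,0,-0.2444],[-0.636,-0.6347,-0.08,0,0,-0.2444],[-0.636,-0.6347,-0.08,0,0,-0.2444],[-0.636,-0.6347,-0.08,0,0,-0.2444],[-0.636,-0.6347,-0.08,0,0,-0.2444],[-0.636,-0.6347,-0.08,0,0,-0.2444],[-0.636,-0.6347,-0.08,0,0,-0.2444],[-0.636,-0.6347,-0.08,0,0,-0.2444]],
], fingers=0.0)

```text
time_s: 1.97
position: [0.3459, 0.2969, 0.2693]
tcp_rot: [[-0.998, -0.062, 0.001], [-0.062, 0.998, 0.0], [-0.001, 0.0, -1.0]]
force: [0.4, -0.4, 0.2]
opening: 0.479
grasp_force: 0.0
```

Run:
```python
from geo import *
print(bot.read_state()['position'],delta([0.5,-0.01,0.3],93.5))
```

```text
[0.3459 0.2969 0.2693] (array([-0.135 , -0.3158, -0.0307]), array([0.0172, 0.0417, 0.0345]))
```

In the tool's units: -0.31 m is -0.4133, -0.146 m is -0.1947.

Request:
play_rows([
  [[-0.1947,-0.4133,-0.0413,0,0,0],[-0.1947,-0.4133,-0.0413,0,0,0],[-0.1947,-0.4133,-0.0413,0,0,0],[-0.1947,-0.4133,-0.0413,0,0,0],[-0.1947,-0.4133,-0.0413,0,0,0],[-0.1947,-0.4133,-0.0413,0,0,0],[-0.1947,-0.4133,-0.0413,0,0,0],[-0.1947,-0.4133,-0.0413,0,0,0]],
])

```text
time_s: 2.63
position: [0.5055, 0.0054, 0.2994]
tcp_rot: [[-0.998, -0.061, 0.001], [-0.061, 0.998, 0.0], [-0.001, 0.0, -1.0]]
force: [0.8, 0.6, 0.8]
opening: 0.01
grasp_force: 0.0
```

Run:
```python
from geo import *
s=bot.read_state();print(s['position'],s['force'])
w=snap('wrist','w1.png'); np.savez('w1.npz',**w)
for n in ['place_left','wah','wah_p','wah_p_treadle']:
    try: print(n,[(x['at'],round(x['confidence'],2)) for x in finder.recognise('wrist',n)[:5]])
    except Exception as e: print(n,e)
```

```text
[0.5055 0.0054 0.2994] [0.7833 0.6327 0.8381]
place_left [([0.5176, 0.001, 0.0208], 0.85)]
wah it knows: battery, pedalboard, place_left, place_middle, place_right, repair_tray, screwdriver, slide, stomp_blue, stomp_green, stomp_yellow
wah_p it knows: battery, pedalboard, place_left, place_middle, place_right, repair_tray, screwdriver, slide, stomp_blue, stomp_green, stomp_yellow
wah_p_treadle it knows: battery, pedalboard, place_left, place_middle, place_right, repair_tray, screwdriver, slide, stomp_blue, stomp_green, stomp_yellow
```

View pics/w1.png

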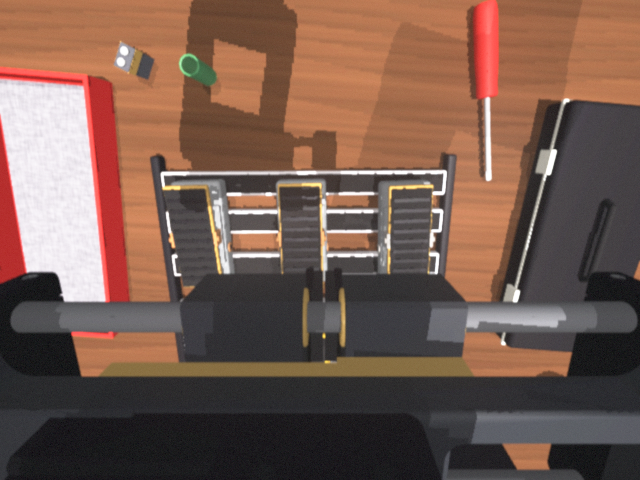

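The wrist image has the robot side at the top. The three wah heels show at about (195,190), (303,185) and (410,185), and the gripper hides the toes, so I'll move farther out.

In the tool's units: -0.15 m is -0.2, -0.08 m is -0.1067.

Request:
play_rows([
  [[-0.0533,0.0133,0.0133,0,0,0],[-0.1067,0.0133,0.04,0,0,0],[-0.16,0.0133,0.0667,0,0,0],[-0.2,0.0133,0.0667,0,0,0],[-0.2,0.0133,0.0667,0,0,0],[-0.2,0.0133,0.0667,0,0,0]],
])

```text
time_s: 3.23
position: [0.6547, 0.0274, 0.2473]
tcp_rot: [[-0.998, -0.062, -0.002], [-0.062, 0.998, 0.0], [0.002, 0.001, -1.0]]
force: [-0.3, -1.1, -0.0]
opening: 0.004
grasp_force: 0.0
```

Run:
```python
from geo import *
s=bot.read_state();print(s['position'],s['force'])
w=snap('wrist','w2.png'); np.savez('w2.npz',**w)
print(-w['R'].T@w['t'])
for k in ['left','middle','right']: print([(x['at'],round(x['confidence'],2)) for x in finder.recognise('wrist','place_'+k)[:3]])
```

```text
[0.6547 0.0274 0.2473] [-0.3468 -1.0985 -0.0218]
[0.5837 0.024  0.3916]
[([0.5869, 0.0199, 0.0219], 0.75)]
[([0.5919, 0.0155, 0.0233], 0.79)]
[([0.5881, 0.0091, 0.0201], 0.92)]
```

View pics/w2.png

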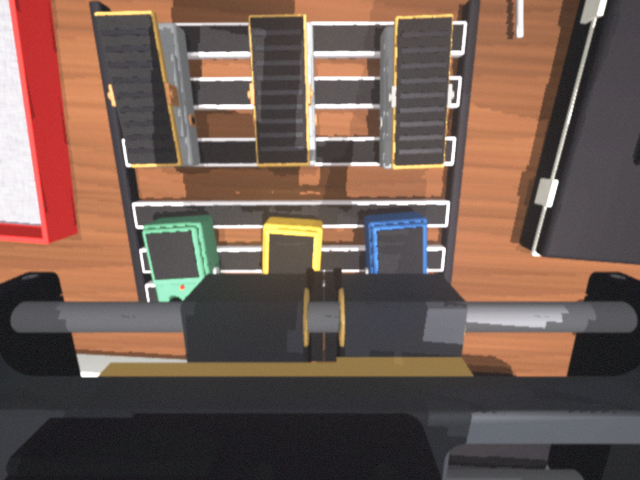

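In the tool's units: -0.1 m is -0.1333, -0.08 m is -0.1067.

Request:
play_rows([
  [[0,-0.0533,0,0,0,0],[0,-0.1067,0,0,0,0],[0,-0.1333,0,0,0,0],[0,-0.1333,0,0,0,0],[0,-0.1333,0,0,0,0]],
])

```text
time_s: 3.85
position: [0.6593, -0.0742, 0.2498]
tcp_rot: [[-0.998, -0.058, 0.001], [-0.058, 0.998, 0.0], [-0.001, 0.0, -1.0]]
force: [0.3, 0.9, -0.5]
opening: 0.006
grasp_force: 0.0
```

Run:
```python
from geo import *
s=bot.read_state();print(s['position'],s['force'])
w=snap('wrist','w3.png'); np.savez('w3.npz',**w)
t=snap('top'); np.savez('t.npz',**t)
sc=snap('scene'); np.savez('sc.npz',**sc)
print(-w['R'].T@w['t'])
```

```text
[ 0.6593 -0.0742  0.2498] [ 0.3324  0.9213 -0.4759]
[ 0.5879 -0.0772  0.394 ]
```

View pics/w3.png

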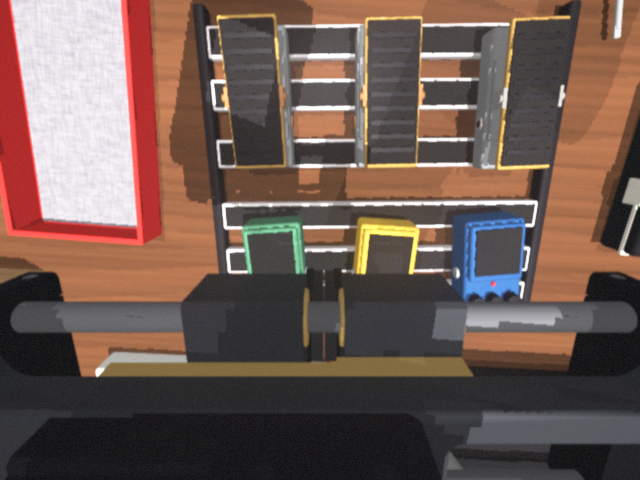

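Both views show every treadle's gold border. In w2 the right, middle and left wahs are at about (138,90), (279,90) and (421,90). In w3 they are at (253,90), (393,92) and (533,92). I'll triangulate the corners.

Run:
```python
from geo import *
w2=np.load('w2.npz');w3=np.load('w3.npz')
A={'R':[(95,14),(153,11),(126,168),(181,166)],'M':[(249,16),(305,15),(257,167),(309,165)],'L':[(396,17),(452,15),(393,168),(444,167)]}
B={'R':[(219,18),(274,15),(235,168),(286,167)],'M':[(366,18),(422,17),(365,168),(417,167)],'L':[(511,18),(568,17),(499,170),(550,168)]}
# refine corners
def P(w): return w['camera_matrix']@np.c_[w['R'],w['t']]
for k in 'LMR':
    a=np.array(A[k],float).T;b=np.array(B[k],float).T
    X=cv2.triangulatePoints(P(w2),P(w3),a,b); X=(X[:3]/X[3]).T
    heel=X[:2].mean(0);toe=X[2:].mean(0); v=toe-heel
    print(k,'heel',heel,'toe',toe,'c',(heel+toe)/2,'len',np.linalg.norm(v),'yaw',np.degrees(np.arctan2(v[1],v[0])),'w',np.linalg.norm(X[0]-X[1]))
t=np.load('t.npz')
# tray from wrist views: near corners top rim outer
for w,u in [(w2,[(76,236)]),(w3,[(160,239)])]:
    for p in u: print(onplane(w,p,0.045))
```

```text
L heel [0.4695 0.1037 0.0672] toe [0.5971 0.1147 0.0745] c [0.5333 0.1092 0.0709] len 0.12830161723020556 yaw 4.908777090555972 w 0.04727475435773308
M heel [ 0.4773 -0.0224  0.068 ] toe [ 0.6033 -0.0124  0.0766] c [ 0.5403 -0.0174  0.0723] len 0.12674867706898194 yaw 4.523157330750507 w 0.0482470596314518
R heel [ 0.487  -0.1472  0.0785] toe [ 0.6117 -0.1359  0.07  ] c [ 0.5493 -0.1416  0.0743] len 0.1255269476092939 yaw 5.203592658266902 w 0.04551011421615124
[ 0.6935 -0.238   0.045 ]
[ 0.6966 -0.2502  0.045 ]
```

In the tool's units: 0.148 m is 0.1973, 0.09 m is 0.12, -1.2 degrees is -0.0133.

Request:
play_rows([
  [[0.04,-0.04,0.0267,0,0,-0.0133],[0.0667,-0.08,0.0667,0,0,-0.0133],[0.0833,-0.082,0.12,0,0,-0.0133],[0.0833,-0.082,0.1667,0,0,-0.0133],[0.0833,-0.082,0.1907,0,0,-0.0133],[0.0833,-0.082,0.1973,0,0,-0.0133],[0.0833,-0.082,0.1973,0,0,-0.0133],[0.0833,-0.082,0.1973,0,0,-0.0133]],
])

```text
time_s: 4.67
position: [0.6028, -0.1377, 0.102]
tcp_rot: [[-0.997, -0.084, 0.002], [-0.084, 0.997, -0.001], [-0.002, -0.001, -1.0]]
force: [0.3, -0.3, 0.2]
opening: 0.003
grasp_force: 0.0
```

Request:
play_rows([
  [[0,0,0.0027,0,0,0],[0,0,0.0053,0,0,0],[0,0,0.0067,0,0,0],[0,0,0.0067,0,0,0]],
])

```text
time_s: 5.0
position: [0.602, -0.1383, 0.0967]
tcp_rot: [[-0.997, -0.082, 0.001], [-0.082, 0.997, -0.001], [-0.001, -0.001, -1.0]]
force: [-0.0, 0.5, -0.3]
opening: 0.005
grasp_force: 0.0
```

In the tool's units: 0.002 m is 0.0027, 0.001 m is 0.0013.

Request:
play_rows([
  [[0,0,0.0013,0,0,0],[0,0,0.0027,0,0,0],[0,0,0.0027,0,0,0]],
])

```text
time_s: 5.25
position: [0.6014, -0.1384, 0.0938]
tcp_rot: [[-0.997, -0.082, -0.0], [-0.082, 0.997, 0.0], [0.0, 0.0, -1.0]]
force: [0.7, -0.4, -0.1]
opening: 0.003
grasp_force: 0.0
```

In the tool's units: 0.0015 m is 0.002, 0.001 m is 0.0013.

Request:
play_rows([
  [[0,0,0.0013,0,0,0],[0,0,0.002,0,0,0],[0,0,0.002,0,0,0]],
])

```text
time_s: 5.5
position: [0.6014, -0.1384, 0.0922]
tcp_rot: [[-0.997, -0.082, -0.0], [-0.082, 0.997, 0.0], [0.0, 0.0, -1.0]]
force: [-1.0, 0.3, -0.4]
opening: 0.003
grasp_force: 0.0
```

In the tool's units: 0.001 m is 0.0013.

Request:
play_rows([
  [[0,0,0.0013,0,0,0],[0,0,0.0013,0,0,0]],
])

```text
time_s: 5.67
position: [0.6014, -0.1384, 0.0912]
tcp_rot: [[-0.997, -0.082, -0.0], [-0.082, 0.997, 0.0], [0.0, 0.0, -1.0]]
force: [0.2, 0.2, -0.5]
opening: 0.006
grasp_force: 0.0
```

In the tool's units: 0.001 m is 0.0013.

Request:
play_rows([
  [[0,0,0.0013,0,0,0],[0,0,0.0013,0,0,0]],
])

```text
time_s: 5.83
position: [0.6014, -0.1383, 0.0902]
tcp_rot: [[-0.997, -0.082, -0.0], [-0.082, 0.997, 0.0], [0.0, 0.0, -1.0]]
force: [-0.2, 0.3, -0.5]
opening: 0.002
grasp_force: 0.0
```

In the tool's units: 0.001 m is 0.0013.

Request:
play_rows([
  [[0,0,0.0013,0,0,0],[0,0,0.0013,0,0,0]],
])

```text
time_s: 6.0
position: [0.6014, -0.1383, 0.0892]
tcp_rot: [[-0.997, -0.082, -0.0], [-0.082, 0.997, 0.0], [0.0, 0.0, -1.0]]
force: [-0.7, -1.0, 0.4]
opening: 0.007
grasp_force: 0.0
```

In the tool's units: 0.001 m is 0.0013.

Request:
play_rows([
  [[0,0,0.0013,0,0,0],[0,0,0.0013,0,0,0]],
])

```text
time_s: 6.17
position: [0.6016, -0.1384, 0.0883]
tcp_rot: [[-0.997, -0.082, 0.0], [-0.082, 0.997, -0.0], [-0.0, -0.0, -1.0]]
force: [0.2, -0.8, -0.1]
opening: 0.01
grasp_force: 0.2
```

In the tool's units: 0.001 m is 0.0013.

Request:
play_rows([
  [[0,0,0.0013,0,0,0],[0,0,0.0013,0,0,0]],
])

```text
time_s: 6.33
position: [0.6016, -0.1384, 0.0878]
tcp_rot: [[-0.997, -0.082, 0.0], [-0.082, 0.997, -0.0], [-0.0, -0.0, -1.0]]
force: [-1.1, 0.9, 3.0]
opening: 0.003
grasp_force: 1.5
```

In the tool's units: 0.105 m is 0.14, 0.075 m is 0.1.

Request:
play_rows([
  [[0,0,-0.024,0,0,0],[0.0467,0,-0.0267,0,0,0],[0.1,0,-0.0267,0,0,0],[0.14,0,-0.024,0,0,0],[0.14,0,-0.02,0,0,0],[0.14,0,-0.0187,0,0,0],[0.14,0,-0.0187,0,0,0]],
])

```text
time_s: 6.92
position: [0.4979, -0.1476, 0.1014]
tcp_rot: [[-0.997, -0.082, 0.002], [-0.082, 0.997, -0.001], [-0.002, -0.001, -1.0]]
force: [0.5, 0.1, -0.0]
opening: 0.006
grasp_force: 0.0
```

In the tool's units: 0.001 m is 0.0013.

Request:
play_rows([
  [[0,0,0.0013,0,0,0],[0,0,0.0013,0,0,0]],
])

```text
time_s: 7.08
position: [0.4986, -0.1475, 0.1004]
tcp_rot: [[-0.997, -0.083, 0.002], [-0.083, 0.997, -0.001], [-0.002, -0.001, -1.0]]
force: [-0.3, 0.9, 0.4]
opening: 0.006
grasp_force: 0.2
```

In the tool's units: 0.001 m is 0.0013.

Request:
play_rows([
  [[0,0,0.0013,0,0,0],[0,0,0.0013,0,0,0]],
])

```text
time_s: 7.25
position: [0.498, -0.1472, 0.0994]
tcp_rot: [[-0.997, -0.083, 0.001], [-0.083, 0.997, -0.001], [-0.001, -0.001, -1.0]]
force: [1.4, 0.2, 1.0]
opening: 0.008
grasp_force: 0.4
```

Request:
play_rows([
  [[0,0,0.0013,0,0,0],[0,0,0.0013,0,0,0]],
])

```text
time_s: 7.42
position: [0.4973, -0.147, 0.0983]
tcp_rot: [[-0.997, -0.082, 0.0], [-0.082, 0.997, -0.0], [-0.0, -0.0, -1.0]]
force: [1.1, -0.5, 1.0]
opening: 0.005
grasp_force: 0.4
```

In the tool's units: 0.0005 m is 0.0007.

Request:
play_rows([
  [[0,0,0.0007,0,0,0],[0,0,0.0007,0,0,0]],
])

```text
time_s: 7.58
position: [0.4969, -0.1469, 0.0978]
tcp_rot: [[-0.997, -0.082, 0.0], [-0.082, 0.997, 0.0], [-0.0, 0.0, -1.0]]
force: [0.0, 0.0, 0.6]
opening: 0.002
grasp_force: 0.3
```

In the tool's units: 0.0015 m is 0.002.

Request:
play_rows([
  [[0,0,0.002,0,0,0],[0,0,0.002,0,0,0]],
])

```text
time_s: 7.75
position: [0.4966, -0.1469, 0.0962]
tcp_rot: [[-0.997, -0.082, -0.0], [-0.082, 0.997, 0.0], [0.0, 0.0, -1.0]]
force: [0.2, -0.1, -0.1]
opening: 0.01
grasp_force: 0.2
```

In the tool's units: 0.0015 m is 0.002, 0.001 m is 0.0013.

Request:
play_rows([
  [[0,0,0.0013,0,0,0],[0,0,0.002,0,0,0],[0,0,0.002,0,0,0]],
])

```text
time_s: 8.0
position: [0.4965, -0.1469, 0.0947]
tcp_rot: [[-0.997, -0.082, -0.001], [-0.082, 0.997, 0.0], [0.001, 0.0, -1.0]]
force: [0.1, -0.2, -0.0]
opening: 0.01
grasp_force: 0.1
```

Request:
play_rows([
  [[0,0.0133,-0.024,0,0,0],[-0.0013,0.0667,-0.0267,0,0,0],[-0.0027,0.12,-0.0267,0,0,0],[-0.004,0.1667,-0.024,0,0,0],[-0.004,0.1667,-0.008,0,0,0],[-0.004,0.1667,-0.0027,0,0,0],[-0.004,0.1667,-0.0027,0,0,0]],
])

```text
time_s: 8.58
position: [0.4891, -0.0217, 0.0961]
tcp_rot: [[-0.997, -0.083, -0.002], [-0.083, 0.997, 0.0], [0.002, 0.001, -1.0]]
force: [0.3, -0.3, 0.4]
opening: 0.004
grasp_force: 0.0
```

In the tool's units: 0.0015 m is 0.002, 0.001 m is 0.0013.

Request:
play_rows([
  [[0,0,0.0013,0,0,0],[0,0,0.002,0,0,0]],
])

```text
time_s: 8.75
position: [0.4901, -0.0233, 0.0955]
tcp_rot: [[-0.997, -0.08, 0.001], [-0.08, 0.997, -0.0], [-0.001, -0.0, -1.0]]
force: [-0.4, -0.0, 0.2]
opening: 0.004
grasp_force: 0.0
```

In the tool's units: 0.001 m is 0.0013.

Request:
play_rows([
  [[0,0,0.0013,0,0,0],[0,0,0.0013,0,0,0]],
])

```text
time_s: 8.92
position: [0.4898, -0.023, 0.0944]
tcp_rot: [[-0.997, -0.081, 0.0], [-0.081, 0.997, -0.0], [-0.0, -0.0, -1.0]]
force: [-0.3, 0.5, 0.5]
opening: 0.005
grasp_force: 0.0
```

In the tool's units: 0.001 m is 0.0013.

Request:
play_rows([
  [[0,0,0.0013,0,0,0],[0,0,0.0013,0,0,0]],
])

```text
time_s: 9.08
position: [0.4896, -0.0225, 0.0934]
tcp_rot: [[-0.997, -0.081, 0.0], [-0.081, 0.997, -0.0], [-0.0, -0.0, -1.0]]
force: [-0.4, -0.5, 0.6]
opening: 0.003
grasp_force: 0.0
```

In the tool's units: 0.001 m is 0.0013.

Request:
play_rows([
  [[0,0,0.0013,0,0,0],[0,0,0.0013,0,0,0]],
])

```text
time_s: 9.25
position: [0.4895, -0.0223, 0.0923]
tcp_rot: [[-0.997, -0.082, -0.0], [-0.082, 0.997, 0.0], [0.0, 0.0, -1.0]]
force: [-0.1, -0.9, -0.3]
opening: 0.009
grasp_force: 0.0
```

In the tool's units: 0.001 m is 0.0013.

Request:
play_rows([
  [[0,0,0.0013,0,0,0],[0,0,0.0013,0,0,0]],
])

```text
time_s: 9.42
position: [0.4895, -0.0221, 0.0913]
tcp_rot: [[-0.997, -0.082, -0.0], [-0.082, 0.997, 0.0], [0.0, 0.0, -1.0]]
force: [-0.1, -0.9, -0.2]
opening: 0.008
grasp_force: 0.0
```

In the tool's units: 0.001 m is 0.0013.

Request:
play_rows([
  [[0,0,0.0013,0,0,0],[0,0,0.0013,0,0,0]],
])

```text
time_s: 9.58
position: [0.4896, -0.0221, 0.0906]
tcp_rot: [[-0.997, -0.082, -0.0], [-0.082, 0.997, -0.0], [0.0, -0.0, -1.0]]
force: [0.2, -0.4, 3.8]
opening: 0.002
grasp_force: 1.8
```

In the tool's units: -0.104 m is -0.1387, -0.075 m is -0.1.

Request:
play_rows([
  [[0,0,-0.024,0,0,0],[-0.0467,0,-0.0267,0,0,0],[-0.1,0,-0.0267,0,0,0],[-0.1387,0,-0.024,0,0,0],[-0.1387,0,-0.0187,0,0,0],[-0.1387,0,-0.016,0,0,0],[-0.1387,0,-0.016,0,0,0]],
])

```text
time_s: 10.17
position: [0.5914, -0.0132, 0.1012]
tcp_rot: [[-0.997, -0.082, -0.004], [-0.082, 0.997, 0.001], [0.004, 0.001, -1.0]]
force: [-1.0, -0.6, 0.1]
opening: 0.003
grasp_force: 0.0
```

In the tool's units: 0.001 m is 0.0013.

Request:
play_rows([
  [[0,0,0.0013,0,0,0],[0,0,0.0013,0,0,0]],
])

```text
time_s: 10.33
position: [0.5915, -0.0135, 0.101]
tcp_rot: [[-0.997, -0.082, -0.002], [-0.082, 0.997, 0.001], [0.002, 0.001, -1.0]]
force: [0.4, -1.0, -0.2]
opening: 0.003
grasp_force: 0.0
```

In the tool's units: 0.001 m is 0.0013.

Request:
play_rows([
  [[0,0,0.0013,0,0,0],[0,0,0.0013,0,0,0]],
])

```text
time_s: 10.5
position: [0.5926, -0.0137, 0.1004]
tcp_rot: [[-0.997, -0.082, -0.001], [-0.082, 0.997, 0.0], [0.001, 0.0, -1.0]]
force: [1.1, -0.2, 0.8]
opening: 0.002
grasp_force: 0.0
```

In the tool's units: 0.001 m is 0.0013.

Request:
play_rows([
  [[0,0,0.0013,0,0,0],[0,0,0.0013,0,0,0]],
])

```text
time_s: 10.67
position: [0.5931, -0.0137, 0.0994]
tcp_rot: [[-0.997, -0.082, -0.0], [-0.082, 0.997, 0.0], [0.0, 0.0, -1.0]]
force: [-0.5, -0.3, -0.3]
opening: 0.007
grasp_force: 0.0
```

In the tool's units: 0.001 m is 0.0013.

Request:
play_rows([
  [[0,0,0.0013,0,0,0],[0,0,0.0013,0,0,0]],
])

```text
time_s: 10.83
position: [0.5932, -0.0136, 0.0983]
tcp_rot: [[-0.997, -0.082, -0.0], [-0.082, 0.997, 0.0], [0.0, 0.0, -1.0]]
force: [-0.2, -1.0, 0.2]
opening: 0.004
grasp_force: 0.0
```

In the tool's units: 0.001 m is 0.0013.

Request:
play_rows([
  [[0,0,0.0013,0,0,0],[0,0,0.0013,0,0,0]],
])

```text
time_s: 11.0
position: [0.5932, -0.0136, 0.0972]
tcp_rot: [[-0.997, -0.082, -0.0], [-0.082, 0.997, 0.0], [0.0, 0.0, -1.0]]
force: [0.0, -0.8, -0.3]
opening: 0.007
grasp_force: 0.0
```

Request:
play_rows([
  [[0,0,0.0013,0,0,0],[0,0,0.0013,0,0,0]],
])

```text
time_s: 11.17
position: [0.5933, -0.0137, 0.0965]
tcp_rot: [[-0.997, -0.082, 0.0], [-0.082, 0.997, -0.0], [-0.0, -0.0, -1.0]]
force: [0.0, 0.3, 2.1]
opening: 0.009
grasp_force: 0.6
```

In the tool's units: 0.0007 m is 0.0009.

Request:
play_rows([
  [[0,0,0.0009,0,0,0],[0,0,0.0009,0,0,0]],
])

```text
time_s: 11.33
position: [0.5934, -0.0136, 0.0961]
tcp_rot: [[-0.997, -0.082, 0.0], [-0.082, 0.997, -0.0], [-0.0, -0.0, -1.0]]
force: [-1.3, -0.7, 4.4]
opening: 0.005
grasp_force: 2.0
```

In the tool's units: 0.125 m is 0.1667, -0.005 m is -0.0067.

Request:
play_rows([
  [[0,0.0133,-0.024,0,0,0],[-0.0013,0.0667,-0.0267,0,0,0],[-0.0027,0.12,-0.0267,0,0,0],[-0.004,0.1667,-0.024,0,0,0],[-0.004,0.1667,-0.0107,0,0,0],[-0.004,0.1667,-0.0067,0,0,0],[-0.004,0.1667,-0.0067,0,0,0]],
])

```text
time_s: 11.92
position: [0.5851, 0.1111, 0.0994]
tcp_rot: [[-0.997, -0.083, -0.003], [-0.083, 0.997, -0.0], [0.003, -0.0, -1.0]]
force: [-0.2, 0.2, 0.1]
opening: 0.005
grasp_force: 0.0
```

In the tool's units: 0.001 m is 0.0013.

Request:
play_rows([
  [[0,0,0.0013,0,0,0],[0,0,0.0013,0,0,0],[0,0,0.0013,0,0,0]],
])

```text
time_s: 12.17
position: [0.5864, 0.1099, 0.0998]
tcp_rot: [[-0.997, -0.08, 0.0], [-0.08, 0.997, -0.0], [-0.0, -0.0, -1.0]]
force: [0.6, -0.3, -0.3]
opening: 0.006
grasp_force: 0.0
```

In the tool's units: 0.001 m is 0.0013.

Request:
play_rows([
  [[0,0,0.0013,0,0,0],[0,0,0.0013,0,0,0]],
])

```text
time_s: 12.33
position: [0.5862, 0.1104, 0.0988]
tcp_rot: [[-0.997, -0.081, 0.0], [-0.081, 0.997, -0.0], [-0.0, -0.0, -1.0]]
force: [0.0, -0.9, 0.2]
opening: 0.004
grasp_force: 0.0
```

In the tool's units: 0.001 m is 0.0013.

Request:
play_rows([
  [[0,0,0.0013,0,0,0],[0,0,0.0013,0,0,0]],
])

```text
time_s: 12.5
position: [0.586, 0.111, 0.0976]
tcp_rot: [[-0.997, -0.082, -0.0], [-0.082, 0.997, -0.0], [0.0, -0.0, -1.0]]
force: [-0.6, -0.6, 0.0]
opening: 0.005
grasp_force: 0.0
```

In the tool's units: 0.001 m is 0.0013.

Request:
play_rows([
  [[0,0,0.0013,0,0,0],[0,0,0.0013,0,0,0]],
])

```text
time_s: 12.67
position: [0.5859, 0.1112, 0.0965]
tcp_rot: [[-0.997, -0.082, -0.0], [-0.082, 0.997, -0.0], [0.0, 0.0, -1.0]]
force: [-0.4, 0.4, -0.9]
opening: 0.003
grasp_force: 0.0
```

In the tool's units: 0.001 m is 0.0013.

Request:
play_rows([
  [[0,0,0.0013,0,0,0],[0,0,0.0013,0,0,0]],
])

```text
time_s: 12.83
position: [0.5859, 0.1113, 0.0955]
tcp_rot: [[-0.997, -0.082, -0.0], [-0.082, 0.997, -0.0], [0.0, 0.0, -1.0]]
force: [0.2, 0.6, -0.1]
opening: 0.005
grasp_force: 0.0
```

In the tool's units: 0.001 m is 0.0013.

Request:
play_rows([
  [[0,0,0.0013,0,0,0],[0,0,0.0013,0,0,0]],
])

```text
time_s: 13.0
position: [0.5859, 0.1112, 0.0945]
tcp_rot: [[-0.997, -0.082, -0.0], [-0.082, 0.997, -0.0], [0.0, 0.0, -1.0]]
force: [-0.5, -0.1, 0.6]
opening: 0.004
grasp_force: 0.0
```

In the tool's units: 0.001 m is 0.0013.

Request:
play_rows([
  [[0,0,0.0013,0,0,0],[0,0,0.0013,0,0,0]],
])

```text
time_s: 13.17
position: [0.5859, 0.1112, 0.0935]
tcp_rot: [[-0.997, -0.082, -0.0], [-0.082, 0.997, 0.0], [0.0, 0.0, -1.0]]
force: [1.4, 0.2, -0.4]
opening: 0.006
grasp_force: 0.0
```

In the tool's units: 0.001 m is 0.0013.

Request:
play_rows([
  [[0,0,0.0013,0,0,0],[0,0,0.0013,0,0,0]],
])

```text
time_s: 13.33
position: [0.5861, 0.1112, 0.0926]
tcp_rot: [[-0.997, -0.082, 0.0], [-0.082, 0.997, 0.0], [-0.0, 0.0, -1.0]]
force: [0.5, -0.8, -0.0]
opening: 0.002
grasp_force: 0.1
```

In the tool's units: 0.001 m is 0.0013.

Request:
play_rows([
  [[0,0,0.0013,0,0,0],[0,0,0.0013,0,0,0]],
])

```text
time_s: 13.5
position: [0.5862, 0.1112, 0.0917]
tcp_rot: [[-0.997, -0.082, 0.0], [-0.082, 0.997, 0.0], [-0.0, -0.0, -1.0]]
force: [0.1, -0.3, 0.8]
opening: 0.005
grasp_force: 0.3
```

In the tool's units: 0.0005 m is 0.0007.

Request:
play_rows([
  [[0,0,0.0007,0,0,0],[0,0,0.0007,0,0,0]],
])

```text
time_s: 13.67
position: [0.5862, 0.1112, 0.0912]
tcp_rot: [[-0.997, -0.082, 0.001], [-0.082, 0.997, 0.0], [-0.001, -0.0, -1.0]]
force: [0.3, 0.6, 0.9]
opening: 0.004
grasp_force: 0.5
```

In the tool's units: 0.001 m is 0.0013.

Request:
play_rows([
  [[0,0,0.0013,0,0,0],[0,0,0.0013,0,0,0]],
])

```text
time_s: 13.83
position: [0.5863, 0.1112, 0.0902]
tcp_rot: [[-0.997, -0.082, 0.001], [-0.082, 0.997, 0.0], [-0.001, -0.0, -1.0]]
force: [0.7, 0.8, 0.6]
opening: 0.002
grasp_force: 0.5
```

In the tool's units: 0.001 m is 0.0013.

Request:
play_rows([
  [[0,0,0.0013,0,0,0],[0,0,0.0013,0,0,0]],
])

```text
time_s: 14.0
position: [0.5864, 0.1112, 0.0898]
tcp_rot: [[-0.997, -0.082, 0.001], [-0.082, 0.997, 0.0], [-0.001, -0.0, -1.0]]
force: [0.6, 0.5, 5.0]
opening: 0.002
grasp_force: 2.4
```

In the tool's units: 0.104 m is 0.1387, 0.075 m is 0.1.

Request:
play_rows([
  [[0,0,-0.024,0,0,0],[0.0467,0,-0.0267,0,0,0],[0.1,0,-0.0267,0,0,0],[0.1387,0,-0.024,0,0,0],[0.1387,0,-0.0187,0,0,0],[0.1387,0,-0.0147,0,0,0],[0.1387,0,-0.0133,0,0,0],[0.1387,0,-0.0113,0,0,0]],
])

```text
time_s: 14.67
position: [0.4845, 0.1026, 0.0976]
tcp_rot: [[-0.997, -0.082, 0.003], [-0.082, 0.997, -0.0], [-0.003, -0.0, -1.0]]
force: [-0.3, 0.6, 0.6]
opening: 0.005
grasp_force: 0.4
```

In the tool's units: 0.0015 m is 0.002, 0.001 m is 0.0013.

Request:
play_rows([
  [[0,0,0.0013,0,0,0],[0,0,0.002,0,0,0],[0,0,0.002,0,0,0]],
])

```text
time_s: 14.92
position: [0.4835, 0.1026, 0.0961]
tcp_rot: [[-0.997, -0.082, 0.001], [-0.082, 0.997, -0.0], [-0.001, -0.0, -1.0]]
force: [1.1, 0.7, 0.2]
opening: 0.006
grasp_force: 0.1
```

In the tool's units: 0.001 m is 0.0013.

Request:
play_rows([
  [[0,0,0.0013,0,0,0],[0,0,0.0013,0,0,0]],
])

```text
time_s: 15.08
position: [0.4828, 0.1026, 0.0951]
tcp_rot: [[-0.997, -0.082, 0.001], [-0.082, 0.997, -0.0], [-0.001, -0.0, -1.0]]
force: [1.0, 0.3, 1.4]
opening: 0.005
grasp_force: 0.2
```

In the tool's units: -0.06 m is -0.08, -0.051 m is -0.068.

Request:
play_rows([
  [[0,0,-0.04,0,0,0],[-0.04,0,-0.08,0,0,0],[-0.068,0,-0.08,0,0,0],[-0.068,0,-0.08,0,0,0],[-0.068,0,-0.08,0,0,0],[-0.068,0,-0.08,0,0,0],[-0.068,0,-0.08,0,0,0],[-0.068,0,-0.08,0,0,0]],
], fingers=0.087)

```text
time_s: 15.75
position: [0.5314, 0.1069, 0.1543]
tcp_rot: [[-0.997, -0.082, -0.003], [-0.082, 0.997, 0.0], [0.003, 0.0, -1.0]]
force: [0.6, -0.4, -0.3]
opening: 0.526
grasp_force: 0.0
```

Request:
play_rows([
  [[0,0,0,0,0,0],[0,0,0,0,0,0],[0,0,0,0,0,0],[0,0,0,0,0,0],[0,0,0,0,0,0]],
])

```text
time_s: 16.17
position: [0.5331, 0.1068, 0.1552]
tcp_rot: [[-0.997, -0.082, -0.0], [-0.082, 0.997, -0.0], [0.0, -0.0, -1.0]]
force: [0.3, 0.6, -1.1]
opening: 0.911
grasp_force: 0.0
```

Run:
```python
from geo import *
s=bot.read_state();print(s['position'],s['tcp_rot'],s['opening'])
w=snap('wrist','w4.png'); np.savez('w4.npz',**w)
```

```text
[0.5331 0.1068 0.1552] [[-0.9966 -0.082  -0.0001]
 [-0.082   0.9966 -0.    ]
 [ 0.0001 -0.     -1.    ]] 0.9113914031117925
```

View pics/w4.png

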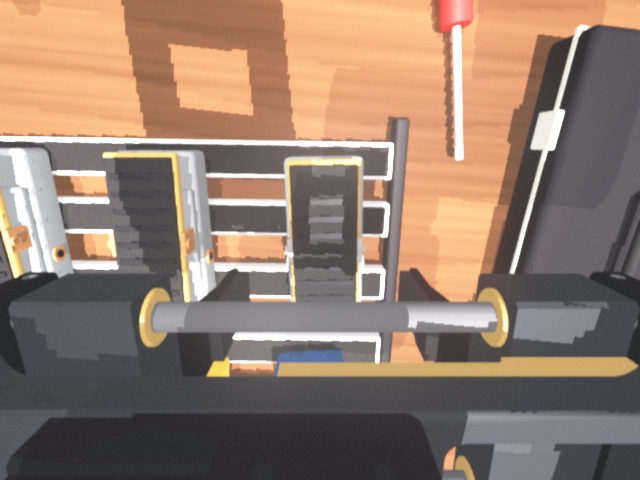

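The left wah's treadle sits centred between the fingers (columns 288–363, jaw centre about 324) and is parallel to them. Descending.

In the tool's units: 0.11 m is 0.1467, 0.108 m is 0.144.

Request:
play_rows([
  [[0,0,0.04,0,0,0],[0,0,0.08,0,0,0],[0,0,0.1133,0,0,0],[0,0,0.1333,0,0,0],[0,0,0.144,0,0,0],[0,0,0.1467,0,0,0],[0,0,0.1467,0,0,0]],
])

```text
time_s: 16.8
position: [0.5333, 0.1068, 0.045]
tcp_rot: [[-0.997, -0.082, -0.0], [-0.082, 0.997, -0.0], [0.0, 0.0, -1.0]]
force: [0.4, -0.3, 0.3]
opening: 1.003
grasp_force: 0.0
```

Request:
play_rows([
  [[0,0,0,0,0,0],[0,0,0,0,0,0],[0,0,0,0,0,0],[0,0,0,0,0,0],[0,0,0,0,0,0],[0,0,0,0,0,0],[0,0,0,0,0,0],[0,0,0,0,0,0]],
], fingers=0.04)

```text
time_s: 17.47
position: [0.5335, 0.1071, 0.0458]
tcp_rot: [[-0.997, -0.082, 0.001], [-0.082, 0.997, 0.0], [-0.001, 0.0, -1.0]]
force: [-0.5, 2.7, 5.3]
opening: 0.689
grasp_force: 30.0
```

In the tool's units: -0.11 m is -0.1467, -0.1 m is -0.1333.

Request:
play_rows([
  [[0,0,-0.0107,0,0,0],[0,0,-0.0333,0,0,0],[0,0,-0.0667,0,0,0],[0,0,-0.1,0,0,0],[0,0,-0.1333,0,0,0],[0,0,-0.1467,0,0,0],[0,0,-0.1467,0,0,0],[0,0,-0.1467,0,0,0]],
])

```text
time_s: 18.13
position: [0.5325, 0.1067, 0.1546]
tcp_rot: [[-0.997, -0.082, -0.001], [-0.082, 0.997, -0.0], [0.001, -0.0, -1.0]]
force: [0.2, -0.2, -6.3]
opening: 0.687
grasp_force: 29.9
```

Run:
```python
from geo import *
s=bot.read_state();print(s['position'],s['force'],s['opening'],s['grasp_force'])
c=np.array([0.536,-0.341]); a=np.radians(-1.2); u=np.array([np.cos(a),np.sin(a)])
for k in (1,-1):
  p=c+k*0.075*u; print(p,delta([*p,s['position'][2]],88.8,s))
```

```text
[0.5325 0.1067 0.1546] [ 0.213  -0.1708 -6.3361] 0.6866338477806664 29.924596846103668
[ 0.611  -0.3426] (array([-0.0415, -0.4542, -0.    ]), array([-0.0041, -0.0625,  5.8927]))
[ 0.461  -0.3394] (array([ 0.1077, -0.4388,  0.0001]), array([-0.0041, -0.0625,  5.8927]))
```

In the tool's units: -0.26 m is -0.3467, -0.02 m is -0.0267, 5.9 degrees is 0.0656.

Request:
play_rows([
  [[-0.0027,-0.0267,0,0,0,0.0111],[-0.0067,-0.0667,0,0,0,0.0111],[-0.0107,-0.1133,0,0,0,0.0222],[-0.0147,-0.16,0,0,0,0.0222],[-0.0187,-0.2067,0,0,0,0.0333],[-0.024,-0.2533,0,0,0,0.0444],[-0.028,-0.3,0,0,0,0.0556],[-0.032,-0.3467,0,0,0,0.0656]],
])

```text
time_s: 18.8
position: [0.5767, -0.1513, 0.1522]
tcp_rot: [[-1.0, 0.022, -0.005], [0.022, 1.0, 0.003], [0.005, 0.002, -1.0]]
force: [-0.2, 0.5, -6.0]
opening: 0.687
grasp_force: 29.9
```

Run:
```python
from geo import *
s=bot.read_state();print(s['position'],s['qvel'],delta([0.611,-0.3426,0.155],88.8,s))
```

```text
[ 0.5767 -0.1513  0.1522] [-34.391   10.7271 -24.6113   0.3354  13.3033 -23.6751] (array([-0.0385, -0.1904, -0.0035]), array([ 0.1371, -0.3071, -0.0621]))
```

In the tool's units: -0.191 m is -0.2547, -0.17 m is -0.2267.

Request:
play_rows([
  [[-0.008,-0.0467,0,0,0,0],[-0.0173,-0.0933,0,0,0,0],[-0.0267,-0.14,0,0,0,0],[-0.0347,-0.1867,0,0,0,0],[-0.0427,-0.2267,0,0,0,0],[-0.0507,-0.2547,0,0,0,0],[-0.0507,-0.2547,0,0,0,0],[-0.0507,-0.2547,0,0,0,0]],
])

```text
time_s: 19.47
position: [0.6107, -0.3427, 0.1513]
tcp_rot: [[-1.0, 0.024, -0.005], [0.023, 1.0, 0.004], [0.005, 0.004, -1.0]]
force: [-0.6, 0.4, -5.5]
opening: 0.693
grasp_force: 29.9
```

Run:
```python
from geo import *
s=bot.read_state();print(s['position'],s['tcp_rot'][:,1],s['grasp_force'])
t=snap('top','t2.png'); snap('wrist','w5.png')
a=cv2.imread('pics/t2.png')[100:360,300:600]; b=cv2.imread('pics/w5.png')
b=cv2.resize(b,(480,360)); a=cv2.resize(a,(312,270)); o=np.zeros((360,800,3),np.uint8); o[:270,:312]=a; o[:,320:]=b; cv2.imwrite('pics/c5.png',o)
```

```text
[ 0.6107 -0.3427  0.1513] [0.0235 0.9997 0.0037] 29.924569129943848
```

View pics/c5.png

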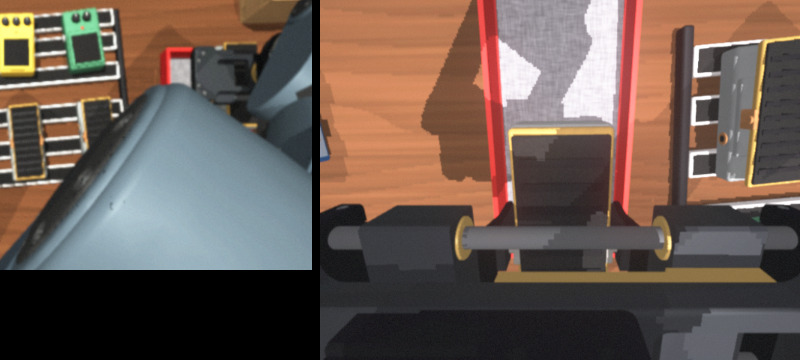

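The wrist view shows the wah (columns 512–613) centred between the tray walls (about 500–625). Lowering.

In the tool's units: 0.117 m is 0.156, 0.116 m is 0.1547.

Request:
play_rows([
  [[0,0,0.0333,0,0,0],[0,0,0.0667,0,0,0],[0,0,0.1,0,0,0],[0,0,0.1267,0,0,0],[0,0,0.1467,0,0,0],[0,0,0.1547,0,0,0],[0,0,0.156,0,0,0],[0,0,0.156,0,0,0]],
])

```text
time_s: 20.23
position: [0.6128, -0.3417, 0.0383]
tcp_rot: [[-1.0, 0.02, 0.0], [0.02, 1.0, -0.0], [-0.0, -0.0, -1.0]]
force: [-0.0, -0.5, -5.8]
opening: 0.687
grasp_force: 29.9
```

Request:
play_rows([
  [[0,0,0.0013,0,0,0],[0,0,0.0027,0,0,0],[0,0,0.004,0,0,0],[0,0,0.004,0,0,0]],
])

```text
time_s: 20.57
position: [0.6127, -0.3424, 0.036]
tcp_rot: [[-1.0, 0.021, 0.001], [0.021, 1.0, -0.001], [-0.001, -0.001, -1.0]]
force: [-0.8, 0.3, -4.7]
opening: 0.688
grasp_force: 29.9
```

In the tool's units: 0.004 m is 0.0053, 0.001 m is 0.0013.

Request:
play_rows([
  [[0,0,0.0013,0,0,0],[0,0,0.0027,0,0,0],[0,0,0.004,0,0,0],[0,0,0.0053,0,0,0],[0,0,0.0053,0,0,0]],
])

```text
time_s: 20.98
position: [0.6122, -0.3419, 0.0308]
tcp_rot: [[-1.0, 0.021, -0.001], [0.021, 1.0, 0.0], [0.001, 0.0, -1.0]]
force: [-1.2, 0.3, -5.5]
opening: 0.685
grasp_force: 29.9
```

In the tool's units: 0.0015 m is 0.002, 0.001 m is 0.0013.

Request:
play_rows([
  [[0,0,0.0013,0,0,0],[0,0,0.002,0,0,0],[0,0,0.002,0,0,0]],
])

```text
time_s: 21.23
position: [0.6123, -0.342, 0.0295]
tcp_rot: [[-1.0, 0.021, -0.0], [0.021, 1.0, 0.0], [0.0, 0.0, -1.0]]
force: [-0.3, -0.9, -6.0]
opening: 0.685
grasp_force: 29.9
```

Request:
play_rows([
  [[0,0,0.0013,0,0,0],[0,0,0.0013,0,0,0]],
])

```text
time_s: 21.4
position: [0.6125, -0.3421, 0.0289]
tcp_rot: [[-1.0, 0.021, 0.0], [0.021, 1.0, -0.0], [-0.0, -0.0, -1.0]]
force: [0.0, 0.6, -4.4]
opening: 0.688
grasp_force: 29.9
```

In the tool's units: 0.001 m is 0.0013.

Request:
play_rows([
  [[0,0,0.0013,0,0,0],[0,0,0.0013,0,0,0]],
])

```text
time_s: 21.57
position: [0.6125, -0.3422, 0.0289]
tcp_rot: [[-1.0, 0.021, 0.0], [0.021, 1.0, -0.0], [-0.0, -0.0, -1.0]]
force: [-2.3, 1.6, 1.1]
opening: 0.688
grasp_force: 29.9
```

Request:
play_rows([
  [[0,0,0,0,0,0],[0,0,0,0,0,0],[0,0,0,0,0,0],[0,0,0,0,0,0],[0,0,0,0,0,0]],
], fingers=0.077)

```text
time_s: 21.98
position: [0.6127, -0.3423, 0.0278]
tcp_rot: [[-1.0, 0.021, 0.001], [0.021, 1.0, -0.001], [-0.001, -0.0, -1.0]]
force: [-0.6, 0.0, 0.3]
opening: 0.87
grasp_force: 0.0
```

In the tool's units: -0.13 m is -0.1733, -0.125 m is -0.1667.

Request:
play_rows([
  [[0,0,-0.0267,0,0,0],[0,0,-0.0667,0,0,0],[0,0,-0.12,0,0,0],[0,0,-0.1667,0,0,0],[0,0,-0.1733,0,0,0],[0,0,-0.1733,0,0,0]],
])

```text
time_s: 22.48
position: [0.6144, -0.3435, 0.1618]
tcp_rot: [[-1.0, 0.021, 0.006], [0.021, 1.0, -0.005], [-0.007, -0.005, -1.0]]
force: [-1.4, -0.2, 0.1]
opening: 0.885
grasp_force: 0.0
```

Run:
```python
from geo import *
s=bot.read_state();print(s['position'],s['opening'],delta([0.548,-0.143,s['position'][2]],94.7,s))
snap('wrist','w6.png')
```

```text
[ 0.6144 -0.3435  0.1618] 0.8854895038600973 (array([ 0.0706,  0.1991, -0.0015]), array([-0.306 ,  0.3624, -5.8867]))
```

In the tool's units: 0.1975 m is 0.2633, 0.17 m is 0.2267, -5.9 degrees is -0.0656.

Request:
play_rows([
  [[0.0133,0.04,0,0,0,-0.0111],[0.0293,0.0867,0,0,0,-0.0222],[0.0453,0.1333,0,0,0,-0.0333],[0.0613,0.18,0,0,0,-0.05],[0.0773,0.2267,0,0,0,-0.0656],[0.092,0.2633,0,0,0,-0.0656],[0.092,0.2633,0,0,0,-0.0656],[0.092,0.2633,0,0,0,-0.0656]],
], fingers=0.087)

```text
time_s: 23.2
position: [0.5457, -0.1409, 0.1558]
tcp_rot: [[-0.996, -0.085, -0.005], [-0.085, 0.996, 0.002], [0.004, 0.002, -1.0]]
force: [-0.2, -0.0, 0.4]
opening: 1.003
grasp_force: 0.0
```

Run:
```python
from geo import *
s=bot.read_state();print(s['position'],s['opening'],delta([0.548,-0.143,s['position'][2]],94.7,s))
snap('wrist','w7.png')
a=cv2.imread('pics/w6.png')[:360,160:]; b=cv2.imread('pics/w7.png')[:360,160:]
cv2.imwrite('pics/c7.png',np.hstack([cv2.resize(a,(400,300)),cv2.resize(b,(400,300))]))
```

```text
[ 0.5457 -0.1409  0.1558] 1.0031719512833137 (array([-0.0022, -0.0023, -0.    ]), array([ 0.1365, -0.2507,  0.1546]))
```

View pics/c7.png

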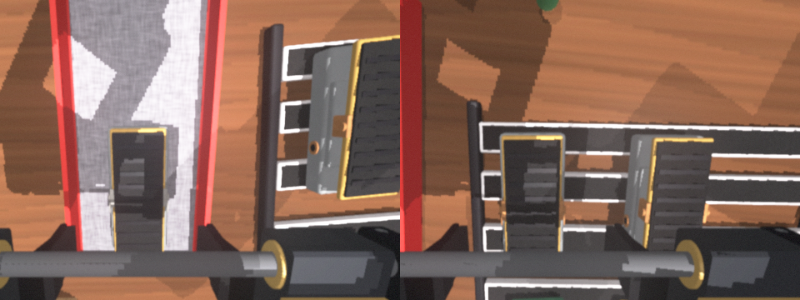

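The left half shows the first wah upright in the tray. The right half shows the right wah centred under the jaws (full-frame column about 320).

In the tool's units: 0.11 m is 0.1467, 0.109 m is 0.1453.

Request:
play_rows([
  [[0,0,0.04,0,0,0],[0,0,0.08,0,0,0],[0,0,0.1133,0,0,0],[0,0,0.1333,0,0,0],[0,0,0.1427,0,0,0],[0,0,0.1453,0,0,0],[0,0,0.1467,0,0,0],[0,0,0.1467,0,0,0]],
])

```text
time_s: 23.92
position: [0.5483, -0.144, 0.0481]
tcp_rot: [[-0.997, -0.081, 0.001], [-0.081, 0.997, -0.001], [-0.001, -0.001, -1.0]]
force: [-0.3, -0.5, 0.4]
opening: 0.999
grasp_force: 0.0
```

In the tool's units: 0.0025 m is 0.0033, 0.001 m is 0.0013.

Request:
play_rows([
  [[0,0,0.0013,0,0,0],[0,0,0.0033,0,0,0],[0,0,0.0033,0,0,0]],
])

```text
time_s: 24.17
position: [0.548, -0.1433, 0.0458]
tcp_rot: [[-0.997, -0.082, 0.001], [-0.082, 0.997, -0.001], [-0.001, -0.001, -1.0]]
force: [0.7, -0.2, 0.1]
opening: 1.001
grasp_force: 0.0
```

Request:
play_rows([
  [[0,0,0,0,0,0],[0,0,0,0,0,0],[0,0,0,0,0,0],[0,0,0,0,0,0],[0,0,0,0,0,0],[0,0,0,0,0,0],[0,0,0,0,0,0],[0,0,0,0,0,0]],
], fingers=0.04)

```text
time_s: 24.83
position: [0.5477, -0.1434, 0.0453]
tcp_rot: [[-0.997, -0.082, 0.0], [-0.082, 0.997, -0.0], [-0.0, -0.0, -1.0]]
force: [0.7, -1.8, 1.0]
opening: 0.692
grasp_force: 30.0
```

In the tool's units: -0.11 m is -0.1467, -0.1 m is -0.1333.

Request:
play_rows([
  [[0,0,-0.0107,0,0,0],[0,0,-0.0333,0,0,0],[0,0,-0.0667,0,0,0],[0,0,-0.1,0,0,0],[0,0,-0.1333,0,0,0],[0,0,-0.1467,0,0,0],[0,0,-0.1467,0,0,0],[0,0,-0.1467,0,0,0]],
])

```text
time_s: 25.5
position: [0.5469, -0.1427, 0.1547]
tcp_rot: [[-0.997, -0.082, -0.001], [-0.082, 0.997, 0.001], [0.001, 0.001, -1.0]]
force: [-1.5, 0.0, -5.6]
opening: 0.69
grasp_force: 30.0
```

In the tool's units: -0.188 m is -0.2507, -0.16 m is -0.2133, 5.9 degrees is 0.0656.

Request:
play_rows([
  [[0.02,-0.04,0,0,0,0.0111],[0.044,-0.08,0,0,0,0.0222],[0.068,-0.1267,0,0,0,0.0333],[0.092,-0.1733,0,0,0,0.0444],[0.116,-0.2133,0,0,0,0.0556],[0.1367,-0.2507,0,0,0,0.0656],[0.1367,-0.2507,0,0,0,0.0656],[0.1367,-0.2507,0,0,0,0.0656]],
])

```text
time_s: 26.17
position: [0.459, -0.3399, 0.1528]
tcp_rot: [[-1.0, 0.025, -0.003], [0.025, 1.0, 0.003], [0.003, 0.003, -1.0]]
force: [0.6, 0.7, -5.4]
opening: 0.693
grasp_force: 30.0
```

Run:
```python
from geo import *
s=bot.read_state();print(s['position'],s['grasp_force'],delta([0.461,-0.3394,0.155],88.8,s))
snap('wrist','w8.png')
```

```text
[ 0.459  -0.3399  0.1528] 29.99518784461543 (array([-0.002 ,  0.0005, -0.0022]), array([ 0.1886, -0.1613, -0.2323]))
```

View pics/w8.png

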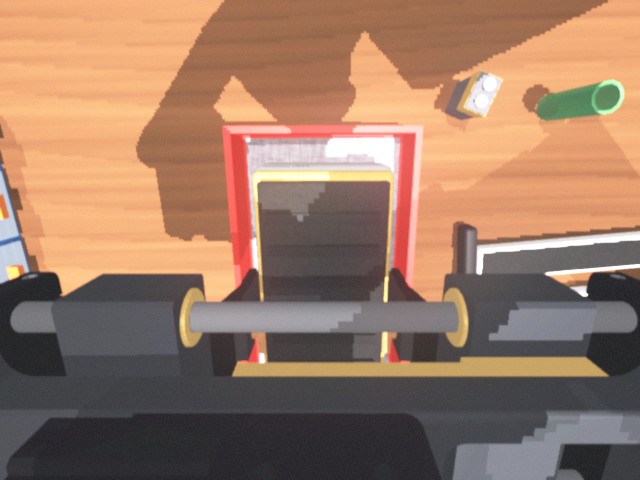

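The wah (columns 255–393) is centred between the tray walls (225–422). Lowering in the same way.

In the tool's units: 0.119 m is 0.1587, 0.117 m is 0.156.

Request:
play_rows([
  [[0,0,0.0333,0,0,0],[0,0,0.0667,0,0,0],[0,0,0.1,0,0,0],[0,0,0.1267,0,0,0],[0,0,0.1467,0,0,0],[0,0,0.156,0,0,0],[0,0,0.1587,0,0,0],[0,0,0.1587,0,0,0]],
])

```text
time_s: 26.88
position: [0.4609, -0.3377, 0.0355]
tcp_rot: [[-1.0, 0.02, -0.001], [0.02, 1.0, 0.001], [0.001, 0.001, -1.0]]
force: [-0.4, -1.1, -5.1]
opening: 0.688
grasp_force: 30.0
```

In the tool's units: 0.002 m is 0.0027, 0.001 m is 0.0013.

Request:
play_rows([
  [[0,0,0.0013,0,0,0],[0,0,0.0027,0,0,0],[0,0,0.0027,0,0,0]],
])

```text
time_s: 27.13
position: [0.4613, -0.3393, 0.0351]
tcp_rot: [[-1.0, 0.021, 0.001], [0.021, 1.0, -0.001], [-0.001, -0.001, -1.0]]
force: [-0.4, -0.2, -4.2]
opening: 0.687
grasp_force: 30.0
```

In the tool's units: 0.004 m is 0.0053, 0.001 m is 0.0013.

Request:
play_rows([
  [[0,0,0.0013,0,0,0],[0,0,0.0027,0,0,0],[0,0,0.004,0,0,0],[0,0,0.0053,0,0,0],[0,0,0.0053,0,0,0]],
])

```text
time_s: 27.55
position: [0.4607, -0.3389, 0.03]
tcp_rot: [[-1.0, 0.021, -0.0], [0.021, 1.0, 0.0], [0.0, 0.0, -1.0]]
force: [1.1, 0.3, -6.2]
opening: 0.688
grasp_force: 30.0
```

In the tool's units: 0.001 m is 0.0013.

Request:
play_rows([
  [[0,0,0.0013,0,0,0],[0,0,0.0013,0,0,0],[0,0,0.0013,0,0,0]],
])

```text
time_s: 27.8
position: [0.4608, -0.3389, 0.0291]
tcp_rot: [[-1.0, 0.021, -0.0], [0.021, 1.0, 0.0], [0.0, 0.0, -1.0]]
force: [0.1, 0.8, -5.5]
opening: 0.686
grasp_force: 30.0
```

In the tool's units: 0.001 m is 0.0013.

Request:
play_rows([
  [[0,0,0.0013,0,0,0],[0,0,0.0013,0,0,0],[0,0,0.0013,0,0,0]],
])

```text
time_s: 28.05
position: [0.4609, -0.339, 0.0283]
tcp_rot: [[-1.0, 0.021, 0.0], [0.021, 1.0, -0.0], [-0.0, -0.0, -1.0]]
force: [0.3, 0.1, -5.9]
opening: 0.688
grasp_force: 30.0
```

In the tool's units: 0.001 m is 0.0013, 0.0005 m is 0.0007.

Request:
play_rows([
  [[0,0,0.0007,0,0,0],[0,0,0.0013,0,0,0]],
])

```text
time_s: 28.22
position: [0.4609, -0.3391, 0.0282]
tcp_rot: [[-1.0, 0.021, 0.0], [0.021, 1.0, -0.0], [-0.0, -0.0, -1.0]]
force: [-2.5, 1.4, 8.4]
opening: 0.689
grasp_force: 30.0
```

Request:
play_rows([
  [[0,0,0.0007,0,0,0],[0,0,0.0007,0,0,0]],
])

```text
time_s: 28.38
position: [0.4609, -0.339, 0.0282]
tcp_rot: [[-1.0, 0.021, 0.0], [0.021, 1.0, -0.001], [-0.0, -0.001, -1.0]]
force: [-2.4, 1.6, 7.1]
opening: 0.686
grasp_force: 30.0
```

Resting on the floor. Releasing and lifting.

Request:
play_rows([
  [[0,0,0,0,0,0],[0,0,0,0,0,0],[0,0,0,0,0,0],[0,0,0,0,0,0],[0,0,0,0,0,0]],
], fingers=0.077)

```text
time_s: 28.8
position: [0.4609, -0.3391, 0.0266]
tcp_rot: [[-1.0, 0.021, 0.0], [0.021, 1.0, -0.0], [-0.0, -0.0, -1.0]]
force: [0.2, 0.3, -0.2]
opening: 0.873
grasp_force: 0.0
```

In the tool's units: -0.22 m is -0.2933, -0.2 m is -0.2667.

Request:
play_rows([
  [[0,0,-0.0267,0,0,0],[0,0,-0.0667,0,0,0],[0,0,-0.12,0,0,0],[0,0,-0.1733,0,0,0],[0,0,-0.2267,0,0,0],[0,0,-0.2667,0,0,0],[0,0,-0.2933,0,0,0],[0,0,-0.2933,0,0,0]],
])

```text
time_s: 29.47
position: [0.4629, -0.3411, 0.252]
tcp_rot: [[-1.0, 0.021, 0.007], [0.021, 1.0, -0.008], [-0.008, -0.008, -1.0]]
force: [1.5, 0.3, -0.4]
opening: 0.887
grasp_force: 0.0
```

Run:
```python
from geo import *
snap('scene','s2.png')
```

```text
(no output)
```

View pics/s2.png

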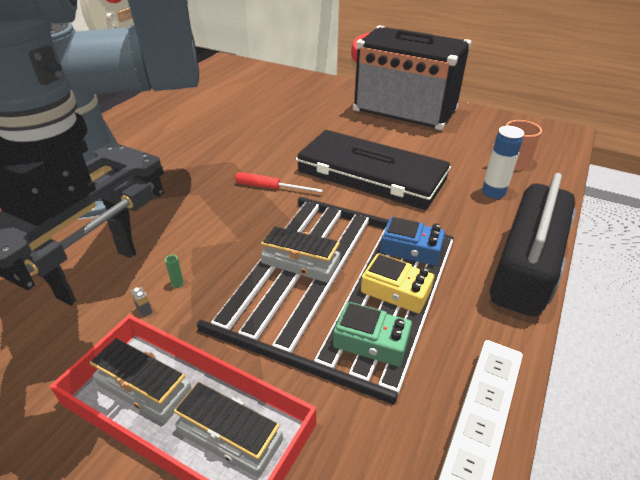

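Both loose wahs stand upright in the tray, at about (140,375) and (228,425). The middle wah and everything else are where they started.

```bash
python3 -c "
from rig import bot
print(bot.hand_in())"
```

```text
the job is handed in; nothing more can be done
None
```

The left and right wahs were loose and now stand upright in the red tray; the middle one felt sound and stayed in place, and the job is handed in (no verdict was returned).

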